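# Blow dust out of a sieve: open the air, hold the dead-man paddle

### The job

Turn on the compressed air by turning the blue handle a quarter turn until it is fully open, pointing along its outlet nozzle; leave the yellow vacuum handle closed and do not push the loose things on the bench about. Then press the red spring-loaded dead-man paddle of the blow-off station down until its arm is level and its pointer stands in the green band, never down into the red, and not before the air is on. Keep it there: finish while still holding the paddle pressed, without letting go.

Things in the scene. Friction and masses are not known exactly. Their poses are not given: they have to be found in the camera images.
- air_valve (a joint): Angle of the BLUE handle (compressed air) in rad. 0 = closed stop: handle points along +y of its fitting, across the outlet. 1.571 = fully open stop: handle points along -x of the fitting, directly above and in line with the brass outlet nozzle. Grows counter-clockwise seen from above about the vertical axis through point air_valve_hinge. Starts between 0 and 0.3. Stays where it is left (friction about 0.18 N m, some 2.5 N at the grip point).
- air_valve_grip (a point): Point to grip on the blue handle: centre of the bar's section, 75 mm out from the turning axis and 132 mm above the bench. The bar is 14 mm wide, 16 mm tall (from 124 to 140 mm above the bench) and ends 105 mm from the axis; the round hub has radius 17 mm and its top is 144 mm above the bench. The point turns with the handle; its y axis points outward along the bar, z up.
- air_valve_hinge (a point): On the turning axis of the blue handle, at the handle's mid-height, 132 mm above the bench; does not turn with the handle. Its axes are those of the fitting: -x is the way the outlet nozzle points, z up.
- air_fitting: Fixed white bench column with the blue handle on top: flange radius 32 mm, body radius 21 mm, brass outlet nozzle pointing along its -x, reaching 90 mm from the axis, its axis 86 mm above the bench. Origin: centre of the underside, on the bench, on the turning axis.
- vacuum_valve (a joint): Angle of the YELLOW handle (vacuum), same make and convention as the blue one: 0 closed, 1.571 open. To be left closed. The two fittings swap places between episodes.
- vacuum_fitting: Fixed white bench column with the yellow handle, same shape and sizes as the air fitting. Origin: centre of the underside, on the bench.
- paddle (a joint): Downward angle of the red paddle's arm in rad: 0 = released, arm sloping up 0.24 rad towards the robot side; 0.24 = arm level, pointer at the middle of the green band; green band 0.18 to 0.30; the red starts at 0.42; hard stop at 0.50. The spring pushes it back to 0 when released: about 3.5 N at the pad at the start, about 8 N when level, about 12 N at the edge of the red.
- paddle_pad (a point): Middle of the top face of the red pad (50 mm along the arm by 52 mm across) at the free end of the paddle's arm, where to press. It is 150 mm from the hinge, which lies on the +x side of it in the station's frame (at station x = +40 mm, 85 mm above the bench) and runs along the station's y. The pad's top is about 130 mm above the bench when released and 95 mm when level; it moves about 1.5 mm for each 0.01 rad. The point tilts with the paddle.
- station: Fixed blow-off station: dark steel base 250 by 110 by 12 mm, the paddle with its pad towards -x, and a brass nozzle (up to 125 mm high) aimed towards +x. A white gauge plate stands 85 mm from the hinge on the +y side (y 25 to 55 mm, up to 112 mm high) with a green band and a red band below; a black pin on the paddle's arm is the pointer. Origin: on the bench, 40 mm to the pad side of the hinge.
- sieve: Loose steel sieve with specimens, 100 mm across, 40 mm high, under the nozzle on the far side. Origin: centre of the underside. Leave alone.
- pen: Loose orange marker pen with black cap, lying, 138 by 19 by 17 mm. Origin: underside, near the middle. Leave alone.
- sample_box: Loose clear four-compartment sample box, 90 by 65 by 30 mm. Origin: centre of the underside. Leave alone.
- tape: Loose roll of paper tape, 90 mm across, 24 mm high. Origin: centre of the underside. Leave alone.
Mind the look-alikes: they are no part of the job. What is shaped like the air_fitting but orange is not meant.

How it is judged:
On the way, in this order (a step that is already met when the one before it is completed fails the run):
1. the blue air handle is turned fully open (value of joint air_valve above 1.43 rad), for 0.2 s.
2. then the paddle is pressed into the green band and kept there (value of joint paddle between 0.18 and 0.3 rad and contact force between station and the fingers above 3 N), for 1 s.
At the end, for the whole second after the job is handed in: The blue handle is within 0.14 rad of its open stop, the yellow handle is still closed (below 0.2 rad), and the robot's fingers are still pressing the paddle (more than 3 N) steadily inside the green band (0.18 to 0.30 rad) (all of step 2 and value of joint air_valve above 1.43 rad and value of joint vacuum_valve below 0.2 rad and velocity of joint paddle between -0.1 and 0.1 rad/s); the arm keeps its last pose, push and grip.
It fails at once if the paddle is pressed down into the red (beyond 0.42 rad) (value of joint paddle above 0.42 rad).
It fails at once if the paddle is pressed before the air is on (value of joint paddle above 0.1 rad and value of joint air_valve below 1.4 rad).
It fails at once if the yellow vacuum handle is turned (value of joint vacuum_valve above 0.2 rad).
It fails at once if the sieve, pen, sample box or tape roll is moved by more than 20 mm (distance of any of sieve, pen, sample_box, tape from where it was at the start of the episode above 0.02 m).
It also fails if it takes over 51 s, if anything falls off the work surface, if the arm or the gripper's body presses on something with over 40 N, if the wrist force passes 120 N, or if a joint passes its speed limit or range.

### The arm

A 6-joint arm with a two-finger parallel gripper is mounted at the origin on the work surface. World frame = base frame: x ahead of the robot, y to its left, z up, the work surface at z = 0. Lengths are in m, angles in rad, forces in N, time in s.
With the tool pointing down it reaches from about 0.35 to 0.85 m from the base axis. Payload 8.1 kg.
Tool frame: the origin (TCP) lies at the very end of the fingers, on their centre line; the grasp point (between the pads) lies 19 mm behind it; z points along the fingers, x is the direction in which the jaws open and shut, and the axes are right-handed (so a half turn about z gives the same grasp; the last joint's range is limited). The gripper opens to 93 mm and grips with 3 to 60 N. Pads are 15 mm wide; open, the fingers measure 128 mm over their backs; the gripper's body (75 mm by 188 mm) begins 65 mm behind the grasp point.
Start: joints at [-1.264, 0.13, 1.488, -0, 1.523, -0.085], TCP at [0.229, -0.555, 0.18] pointing down, gripper open.
Joint ranges: [-2.96, 2.96], [-0.89, 2.26], [0.02, 2.5], [-1.34, 4.48], [0, 2.73], [-2.66, 2.66]. Speed limits (rad/s): [2.39, 2.39, 2.79, 3.14, 3.14, 3.14].

### API

Orientations are given as a rotation vector (axis times angle).
In Python, from plant import robot gives the robot as it stands. The module is installed in compiled form; this text tells all that it offers.
- The arm moves only by the tool jog_arm, never from a script. Its argument "commands" is one flat list of numbers, 5 for each row, row after row: the gripper's target within -1 to 1 (shut at 1, half-way at 0, fully open at -1), then the shift along the tool's x, y, z in m, then the turn about the tool's z in degrees. A call has 1 to 20 rows; each row shifts and turns the commanded pose from where the row before left it, along the tool's axes as they then stand; what a row does not reach is not made up. A row lasts 1/12 s, in which the tool goes at most 41.7 mm and 7.16 degrees, less where a joint would pass 70% of its speed; a pose out of reach is approached as far as the arm can. A call is refused whole if a number of a shift passes 0.0417 or a number of a turn 7.16, either way. A call with a gripper value outside its range is refused whole. The fingers move at their own pace and stop on an object; "grip_force" is the grip in N (left out, the last holds). Time passes only in rows, so rows that do not move let the fingers close. It gives the time, the measured TCP pose, the force and the opening at its end, in the units of the state.
- robot.read_state(): the state, without advancing time (a new reading comes with each control period).
- robot.read_camera(name): name is "side" or "top"; returns a dict with "img" (420x560x3 uint8, blue, green, red), "vfov" (degrees; the focal length in pixels is half the picture's height over the tangent of half this angle, whatever the lens; pixels are square), "cx", "cy" (the principal point, pixels), "k1" (the pictures are not rectified: a ray, as slopes to the right and down, at radius r is drawn at 1 + k1 r^2 times it, then the intrinsics apply), "extrinsics" (4x4, takes a point from world to camera coordinates). Camera axes: x right, y down, z forward; pixel columns grow to the right and rows downward; lengths in m; the calibration is good to about 2 mm. A picture is of the moment at which its call begins. There is no depth.
- robot.close_job(): hands the job in, once; it reports no verdict.
Trained networks look in a picture, given as the dict that the camera call returned (one of the last four; its "shot" number tells which), for a name from the list of things; names that differ only in an ending like _2 or _b are one class to them, and where a whole thing is asked for, a point or a joint stands for the part that bears it (a point fixed in the world has none). Each returns a list of dicts, best first, with "score" (0 to 1); they miss things now and then, are a little off and sometimes report something else, mostly with a low value. They report only what shows in the picture. A call takes as long as a camera call. They do not tell look-alikes from the thing itself.
- robot.recognise(thing, picture): "box" ([centre column, centre row, width, height] as shares, 0 to 1, of the picture: columns of its width, rows of its height, round what is visible of it).
- robot.pinpoint(thing, picture): "position" ([row, column] as shares, 0 to 1, of the picture: columns of its width, rows of its height: a listed point, or the origin of a listed thing).
The state is a dict: "t": time; "q": joint angles; "dq": joint speeds; "joint_torque": joint torques, N m; "tool_pos": TCP position; "orientation": TCP orientation; "force": force on the tool from outside, world axes, zero at the start; "wrist_torque": the same for the moment, N m; "opening": finger opening in m.
Only numpy, scipy, OpenCV 4.12 (cv2) and the standard library are available. Lean on these libraries where they do the work, as an engineer would, in place of code of your own. Each camera call takes 0.05 s, during which the arm holds its last target.

## Working session

There is one attempt and no reset: what is moved stays moved. The work goes in short steps, Python scripts to look and compute and a tool call to move; the robot and the scene stay as the last step left them, time stands still between calls to the robot, and variables do not carry over. Pictures are saved under pics/ and viewed, and the job is handed in when it is done.

Besides the shell and the picture viewer there is one more tool, called after "Call:" by a JSON object that holds its "api" and its "payload", one argument or row to a line. jog_arm: Moves the arm, as the interface text tells. Its arguments: {"type":"object","properties":{"commands":{"type":"array"},"grip_force":{"type":"number"}},"required":["commands"]}

```bash
ls; mkdir -p pics
python3 - <<'E'
from plant import robot
import cv2,pickle
s=robot.read_state();print(s)
for n in ("top","side"):
    p=robot.read_camera(n)
    cv2.imwrite(f"pics/{n}0.png",p["img"]); pickle.dump(p,open(f"{n}0.pkl","wb"))
    print(n,{k:v for k,v in p.items() if k!="img"})
    for t in ["air_valve_grip","air_valve_hinge","air_fitting","vacuum_fitting","paddle_pad","station","sieve","pen","sample_box","tape"]:
        try: print(t,[(round(d["score"],2),round(d["position"][1]*560),round(d["position"][0]*420)) for d in robot.pinpoint(t,p)])
        except Exception as e: print(t,e)
print(robot.read_state()["t"])
E
```

```text
pics
{'t': 0.0, 'q': array([-1.26441273e+00,  1.31156011e-01,  1.48928462e+00,  1.56678737e-05,
        1.52297011e+00, -8.54165543e-02]), 'dq': array([ 0.00050315,  0.00032319, -0.00189038, -0.0006769 , -0.0004305 ,
        0.00167636]), 'joint_torque': array([ 2.35824016e-03, -5.59831238e+01, -4.91768646e+01,  7.66511215e-02,
        3.53145436e-02, -1.16570063e-04]), 'tool_pos': array([ 0.22893756, -0.55392092,  0.17878764]), 'orientation': array([-2.61039835e+00,  1.74591147e+00,  2.21355799e-03]), 'force': array([ 0.20676891, -0.37025742,  0.24984434]), 'wrist_torque': array([ 0.02714593, -0.06591325,  0.01824299]), 'opening': 0.09313182826539719}
top {'vfov': 57.13051854453758, 'cx': 277.1456890061281, 'cy': 208.94564757185526, 'k1': -0.0693284433546086, 'extrinsics': array([[-0.00910308, -0.99987154,  0.01319224,  0.02719154],
       [-0.98997978,  0.00715231, -0.14102795,  0.59018544],
       [ 0.14091548, -0.01434384, -0.98991771,  1.00367458],
       [ 0.        ,  0.        ,  0.        ,  1.        ]]), 'shot': 1}
air_valve_grip [(0.83, 145, 324), (0.74, 148, 243)]
air_va
[... 411 characters left out ...]
3857530213865, 'k1': -0.06548197634699686, 'extrinsics': array([[ 0.95735632, -0.28890729,  0.00120993, -0.53225742],
       [-0.19689831, -0.6555181 , -0.72905904,  0.22084713],
       [ 0.2114236 ,  0.69773104, -0.68444975,  0.81968699],
       [ 0.        ,  0.        ,  0.        ,  1.        ]]), 'shot': 2}
air_valve_grip [(0.82, 217, 135), (0.61, 151, 147), (0.27, 268, 221)]
air_valve_hinge [(0.93, 171, 161), (0.72, 239, 147)]
air_fitting [(0.94, 241, 182), (0.58, 175, 198)]
vacuum_fitting [(0.85, 280, 347)]
paddle_pad [(0.67, 270, 221)]
station [(0.57, 310, 247)]
sieve [(0.84, 369, 234), (0.16, 279, 348)]
pen [(0.57, 209, 329)]
sample_box [(0.55, 298, 175)]
tape [(0.95, 388, 321)]
1.1
```

View pics/top0.png

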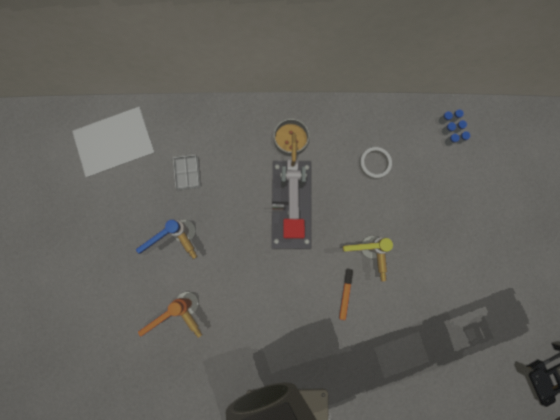

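View pics/side0.png

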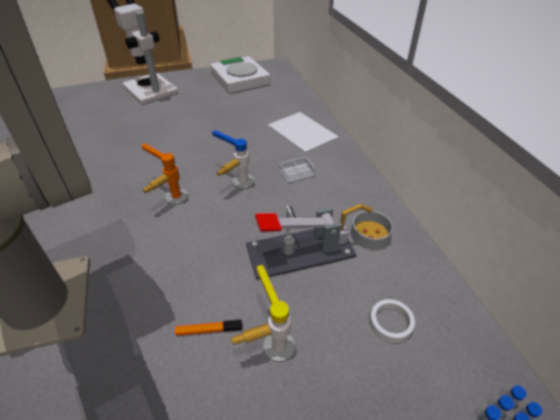

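Run:
```python
import cv2
a=cv2.imread("pics/top0.png")[195:345,110:260];b=cv2.imread("pics/side0.png")[110:260,130:280]
cv2.imwrite("pics/crop0.png",cv2.resize(cv2.hconcat([a,b]),(800,400),interpolation=cv2.INTER_CUBIC))
```

```text
(no output)
```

View pics/crop0.png

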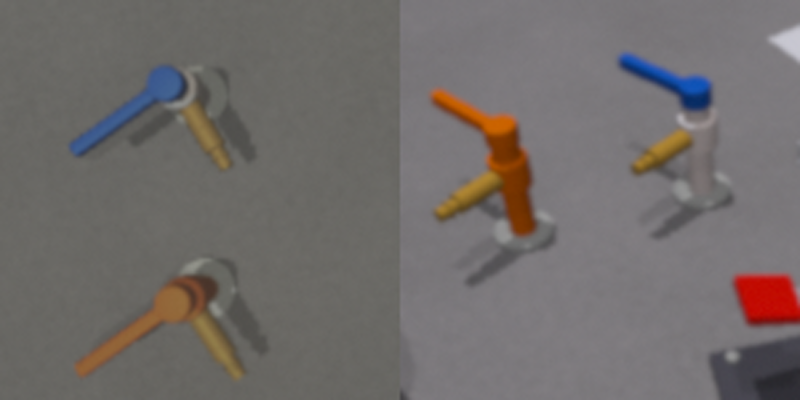

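The only blue-handled valve on a white column is at top (173,227), side (240,146). The look-alikes are:
- the orange valve: top (176,309), side (170,160)
- the yellow vacuum valve: top (386,245), side (280,312)
- the blue vials: top (455,125)

The crop confirms that the blue one has a white body. Next I'll measure it.

```bash
cat > h.py <<'E'
import numpy as np,cv2,pickle
from scipy.optimize import least_squares
def cam(p):
    H,W=p["img"].shape[:2];f=H/2/np.tan(np.radians(p["vfov"]/2))
    K=np.array([[f,0,p["cx"]],[0,f,p["cy"]],[0,0,1]]);return K,np.array([p["k1"],0,0,0,0.]),p["extrinsics"]
def proj(p,X):
    K,d,E=cam(p);return cv2.projectPoints(np.atleast_2d(X).astype(float),cv2.Rodrigues(E[:3,:3])[0],E[:3,3],K,d)[0][:,0]
def onz(p,uv,z):
    K,d,E=cam(p);n=cv2.undistortPoints(np.array([[uv]],float),K,d)[0,0]
    R=E[:3,:3];c=-R.T@E[:3,3];r=R.T@np.r_[n,1];return c+r*(z-c[2])/r[2]
def tri(ps,uvs):
    return least_squares(lambda X:np.concatenate([proj(p,X)[0]-u for p,u in zip(ps,uvs)]),[.5,0,.1]).x
E
python3 - <<'E'
from h import *
T=pickle.load(open("top0.pkl","rb"));S=pickle.load(open("side0.pkl","rb"))
# colour masks
def blob(p,lo,hi,roi):
    h=cv2.cvtColor(p["img"],cv2.COLOR_BGR2HSV);m=cv2.inRange(h,lo,hi);k=np.zeros_like(m);k[roi[1]:roi[3],roi[0]:roi[2]]=1;m=m*k
    return m
for n,p,roi in (("top",T,(120,205,195,265)),("side",S,(200,120,255,165))):
    m=blob(p,(100,120,40),(130,255,255),roi);pts=cv2.findNonZero(m)[:,0];print(n,len(pts))
    c,(w),a=cv2.minAreaRect(pts);print(c,w,a, pts.min(0),pts.max(0))
    q=pts-pts.mean(0);ax=np.linalg.svd(q,full_matrices=False)[2][0];t=q@ax
    print("ends",pts[t.argmin()],pts[t.argmax()])
# nominal pixels
for nm,a,b,z in (("hub top",(173,227),(240,144),.144),("bartip",(139,251),(214,133),.14),("nozzle tip",(194,256),(219,171),.086),("pad",(293,229),(269,222),.128)):
    print(nm,tri([T,S],[a,b]).round(4),onz(T,a,z).round(4),onz(S,b,z).round(4))
for nm,uv in(("base TL",(274,162)),("TR",(311,162)),("BL",(273,248)),("BR",(311,248))): print(nm,onz(T,uv,.012).round(4))
for nm,uv in(("orange",(176,308)),("box",(187,172)),("pen",(346,295))): print(nm,onz(T,uv,.14 if nm=="orange" else .015).round(3))
E
```

```text
top 297
(157.96701049804688, 238.08303833007812) (12.121489524841309, 48.485958099365234) 48.23970413208008 [137 220] [178 252]
ends [177 223] [137 251]
side 263
(228.36068725585938, 140.43540954589844) (36.30640411376953, 12.343416213989258) 17.744672775268555 [212 130] [245 150]
ends [212 132] [245 148]
hub top [0.5347 0.2792 0.1365] [0.5333 0.2773 0.144 ] [0.5335 0.2682 0.144 ]
bartip [0.4768 0.363  0.1314] [0.4757 0.3601 0.14  ] [0.4765 0.3491 0.14  ]
nozzle tip [0.4646 0.2351 0.0924] [0.4643 0.2364 0.086 ] [0.4659 0.2434 0.086 ]
pad [ 0.531  -0.0158  0.1231] [ 0.5278 -0.0151  0.128 ] [ 0.5319 -0.0205  0.128 ]
base TL [0.7293 0.0296 0.012 ]
TR [ 0.7288 -0.0756  0.012 ]
BL [0.4862 0.0343 0.012 ]
BR [ 0.4853 -0.0703  0.012 ]
orange [0.34  0.267 0.14 ]
box [0.701 0.275 0.015]
pen [ 0.357 -0.163  0.015]
```

```bash
cat > fit.py <<'E'
from h import *
from scipy.optimize import minimize
def mask(p,roi,lo=(100,110,40),hi=(130,255,255)):
    m=cv2.inRange(cv2.cvtColor(p["img"],cv2.COLOR_BGR2HSV),lo,hi);k=np.zeros_like(m);k[roi[1]:roi[3],roi[0]:roi[2]]=1
    return (m*k>0).astype(np.float32)
def render(p,v):
    x,y,a=v;th=np.linspace(0,2*np.pi,24,endpoint=False)
    hub=np.array([[x+.017*np.cos(t),y+.017*np.sin(t),z] for t in th for z in (.124,.144)])
    o=np.array([np.cos(a),np.sin(a)]);n=np.array([-o[1],o[0]])
    bar=np.array([[*(np.array([x,y])+r*o+w*n),z] for r in (0,.105) for w in (-.007,.007) for z in (.124,.14)])
    im=np.zeros(p["img"].shape[:2],np.uint8)
    im=np.zeros((420*4,560*4),np.uint8)
    for P in (hub,bar):
        u=proj(p,P)*4+1.5
        cv2.fillConvexPoly(im,cv2.convexHull(np.round(u*16).astype(np.int32)),255,cv2.LINE_AA,4)
    return cv2.resize(im,(560,420),interpolation=cv2.INTER_AREA)/255.
def fit(ps,rois,v0):
    ms=[mask(p,r) for p,r in zip(ps,rois)]
    f=lambda v:sum(((render(p,v)-m)**2).sum() for p,m in zip(ps,ms))
    r=minimize(f,v0,method="Nelder-Mead",options=dict(initial_simplex=np.array(v0)+np.array([[0,0,0],[.006,0,0],[0,.006,0],[0,0,.08]]),xatol=1e-5,fatol=1e-3))
    return r.x,r.fun
E
python3 - <<'E'
from fit import *
T=pickle.load(open("top0.pkl","rb"));S=pickle.load(open("side0.pkl","rb"))
rt,rs=(120,205,195,265),(200,120,255,165);v0=[.534,.277,np.radians(125)]
for nm,a,b in (("both",[T,S],[rt,rs]),("top",[T],[rt]),("side",[S],[rs])):
    v,c=fit(a,b,v0);print(nm,v[:2].round(4),np.degrees(v[2]).round(1),c.round(1))
for nm,uv in (("noz root",(183,235)),("noz tip",(195,257))): print(nm,onz(T,uv,.086).round(4))
print("flange",onz(T,(185,229),0).round(3))
E
```

```text
both [0.5356 0.2818] 123.5 174.9
top [0.5353 0.2819] 124.0 117.6
side [0.5351 0.2821] 121.9 55.3
noz root [0.5181 0.2658 0.086 ]
noz tip [0.4617 0.2338 0.086 ]
flange [0.541 0.28  0.   ]
```

Call:
{"api": "jog_arm", "payload": {
  "commands": [-1, 0, 0, -0.02, -7.16, -1, 0, 0, -0.02, -7.16, -1, 0, 0, -0.01, -7.16, -1, 0, 0, 0, -7.16, -1, 0, 0, 0, -7.16, -1, 0, 0, 0, -7.16, -1, 0, 0, 0, -7.16, -1, 0, 0, 0, -7.16, -1, 0, 0, 0, -7.16, -1, 0, 0, 0, -7.16, -1, 0, 0, 0, -7.16, -1, 0, 0, 0, -7.16, -1, 0, 0, 0, -7.16, -1, 0, 0, 0, -7.16, -1, 0, 0, 0, -1],
  "grip_force": 20
}}

```text
t: 2.35
tool_pos: [0.2291, -0.5545, 0.2299]
orientation: [3.004, 0.919, -0.0]
force: [0.1, -1.2, 1.1]
opening: 0.0932
```

Call:
{"api": "jog_arm", "payload": {
  "commands": [-1, 0.03, -0.025, 0, 0, -1, 0.03, -0.025, 0, 0, -1, 0.03, -0.025, 0, 0, -1, 0.03, -0.025, 0, 0, -1, 0.03, -0.025, 0, 0, -1, 0.03, -0.025, 0, 0, -1, 0.03, -0.025, 0, 0, -1, 0.03, -0.025, 0, 0, -1, 0.03, -0.025, 0, 0, -1, 0.03, -0.025, 0, 0, -1, 0.03, -0.025, 0, 0, -1, 0.03, -0.025, 0, 0, -1, 0.03, -0.025, 0, 0, -1, 0.03, -0.025, 0, 0, -1, 0.03, -0.025, 0, 0, -1, 0.03, -0.025, 0, 0, -1, 0.03, -0.025, 0, 0, -1, 0.03, -0.025, 0, 0, -1, 0.03, -0.025, 0, 0, -1, 0.03, -0.025, 0, 0]
}}

```text
t: 4.02
tool_pos: [0.4512, 0.1966, 0.23]
orientation: [3.008, 0.905, 0.001]
force: [0.8, 0.5, -0.3]
opening: 0.0929
```

```bash
cat > go.py <<'E'
import sys
from h import *
from plant import robot
from scipy.spatial.transform import Rotation as Ro
def goal(x,y,z,yaw):
    s=robot.read_state();R=Ro.from_rotvec(s["orientation"]).as_matrix()
    d=R.T@(np.array([x,y,z])-s["tool_pos"]);cy=np.degrees(np.arctan2(R[1,0],R[0,0]))
    print("t",s["t"],"pos",s["tool_pos"].round(4),"yaw",cy.round(2),"tilt",R[:,2].round(3),"F",s["force"].round(1),"open",round(s["opening"],4),"q6",s["q"][5].round(2))
    print("shift tool",d.round(4),"turn",-((yaw-cy+180)%360-180))
if __name__=="__main__":goal(*map(float,sys.argv[1:]))
E
python3 go.py 0.494 0.3445 0.114 33.5
```

```text
t 4.0167 pos [0.4512 0.1966 0.23  ] yaw 33.49 tilt [ 0.001  0.    -1.   ] F [ 0.8  0.5 -0.3] open 0.0929 q6 -0.28
shift tool [ 0.1172 -0.0998  0.1161] turn -0.009201930759672905
```

Call:
{"api": "jog_arm", "payload": {
  "commands": [-1, 0.023, -0.02, 0, 0, -1, 0.023, -0.02, 0, 0, -1, 0.023, -0.02, 0, 0, -1, 0.023, -0.02, 0, 0, -1, 0.023, -0.02, 0, 0, -1, 0, 0, 0, 0, -1, 0, 0, 0, 0, -1, 0, 0, 0, 0]
}}

```text
t: 4.68
tool_pos: [0.4911, 0.341, 0.2296]
orientation: [3.007, 0.908, -0.001]
force: [-0.2, -1.5, -0.1]
opening: 0.0931
```

```bash
python3 go.py 0.494 0.3445 0.114 33.5
python3 - <<'E'
from plant import robot
import cv2,numpy as np
a=robot.read_camera("top")["img"];b=robot.read_camera("side")["img"]
cv2.imwrite("pics/c1.png",cv2.resize(cv2.hconcat([a[150:350,60:260],b[60:260,130:330]]),(800,400),interpolation=cv2.INTER_CUBIC))
E
```

```text
t 4.6833 pos [0.4911 0.341  0.2296] yaw 33.6 tilt [-0.    -0.001 -1.   ] F [-0.2 -1.5 -0.1] open 0.0931 q6 -0.06
shift tool [ 0.0044 -0.0014  0.1156] turn 0.09581784383325953
```

View pics/c1.png

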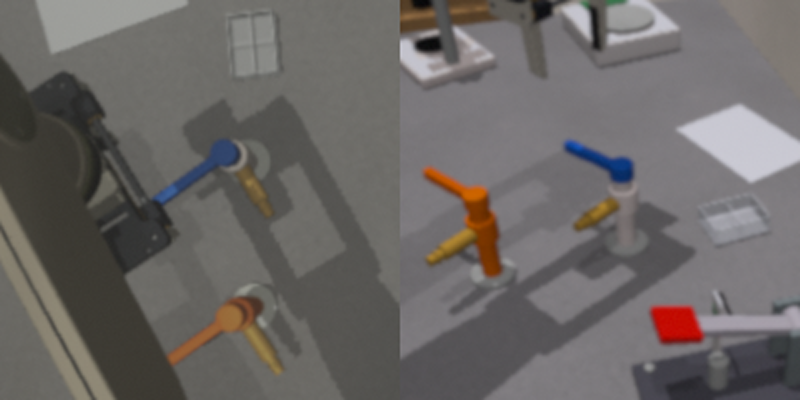

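The open fingers straddle the blue bar in both crops: top (160,200), and side with fingertips at (535,70) and (597,45) above the handle. I'll descend and close.

Call:
{"api": "jog_arm", "payload": {
  "commands": [-1, 0.004, -0.001, 0.025, 0, -1, 0, 0, 0.025, 0, -1, 0, 0, 0.025, 0, -1, 0, 0, 0.025, 0, -1, 0, 0, 0.015, 0, -1, 0, 0, 0, 0, -1, 0, 0, 0, 0, 1, 0, 0, 0, 0, 1, 0, 0, 0, 0, 1, 0, 0, 0, 0, 1, 0, 0, 0, 0, 1, 0, 0, 0, 0, 1, 0, 0, 0, 0, 1, 0, 0, 0, 0, 1, 0, 0, 0, 0, 1, 0, 0, 0, 0],
  "grip_force": 20
}}

```text
t: 6.12
tool_pos: [0.494, 0.3444, 0.1148]
orientation: [3.007, 0.91, -0.0]
force: [0.2, 0.1, 0.3]
opening: 0.0377
```

```bash
python3 go.py 0.494 0.3445 0.114 33.5
python3 - <<'E'
import numpy as np
H=np.array([.5355,.282]);r=.075
# chord step per row: rotate 7 deg CCW, about hinge. tool at yaw=phi-90: tool x tangential(-?), y
for d in (7.0,):
  p=np.radians(123.5);a=H+r*np.array([np.cos(p),np.sin(p)]);q=p+np.radians(d);b=H+r*np.array([np.cos(q),np.sin(q)])
  yaw=p-np.pi/2;x=np.array([np.cos(yaw),np.sin(yaw)]);y=np.array([x[1],-x[0]])
  print((b-a)@x,(b-a)@y)
E
```

```text
t 6.1167 pos [0.494  0.3444 0.1148] yaw 33.69 tilt [-0. -0. -1.] F [0.2 0.1 0.3] open 0.0377 q6 -0.06
shift tool [ 0.0001 -0.0001  0.0008] turn 0.1916723536087943
-0.009140200755386017 0.0005590386269008074
```

Call:
{"api": "jog_arm", "payload": {
  "commands": [1, 0, 0, 0, 0, 1, 0, 0, 0, 0, 1, 0, 0, 0, 0, 1, 0, 0, 0, 0, 1, 0, 0, 0, 0, 1, 0, 0, 0, 0, 1, 0, 0, 0, 0]
}}

```text
t: 6.7
tool_pos: [0.494, 0.3443, 0.1149]
orientation: [-3.007, -0.91, -0.0]
force: [0.5, -0.1, 0.3]
opening: 0.0004
```

```bash
python3 go.py 0.494 0.3445 0.114 33.5
```

```text
t 6.7 pos [0.494  0.3443 0.1149] yaw 33.68 tilt [ 0.  0. -1.] F [ 0.5 -0.1  0.3] open 0.0004 q6 -0.06
shift tool [ 0.0001 -0.0002  0.0009] turn 0.1839761493495473
```

The fingers shut on nothing, so I'll look again.

Run:
```python
from plant import robot
import cv2,numpy as np,pickle
a=robot.read_camera("top");b=robot.read_camera("side");pickle.dump((a,b),open("c2.pkl","wb"));a=a["img"];b=b["img"]
cv2.imwrite("pics/c2.png",cv2.resize(cv2.hconcat([a[190:290,90:190],b[90:190,170:270]]),(800,400),interpolation=cv2.INTER_CUBIC))
from h import *
A,B=pickle.load(open("c2.pkl","rb"))
print(proj(A,[.494,.3443,.115]),proj(B,[.494,.3443,.115]))
```

```text
[[148.89673152 243.96070854]] [[221.29239774 140.37601161]]
```

View pics/c2.png

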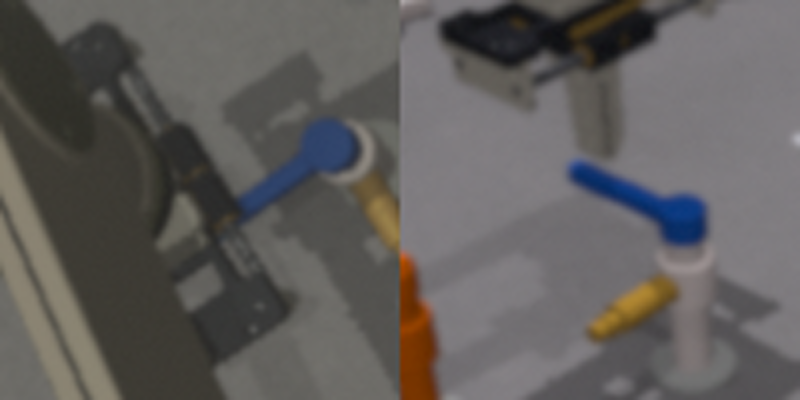

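Run:
```python
from h import *
A,B=pickle.load(open("c2.pkl","rb"))
print(proj(B,[.4911,.341,.2296]), "seen ~213,88")
for x,y,z in ((.494,.3443,.115),(.494,.3443,.14),(.494,.375,.115),(.494,.365,.115),(.505,.36,.115)):print(x,y,z,proj(B,[x,y,z]),proj(A,[x,y,z]))
# project fingers/gripper box outline from pose for overlay
c,s=np.cos(np.radians(33.7)),np.sin(np.radians(33.7))
X=np.array([.494,.3443,.1149]);ex=np.array([c,s,0]);ey=np.array([s,-c,0])
def draw(im,p,off):
    for (u,w) in ((75/2,94),(94,75/2)):
        pass
    P=[X+off+a*ex*.094+b*ey*.0375+np.array([0,0,.084]) for a,b in ((-1,-1),(1,-1),(1,1),(-1,1))]
    cv2.polylines(im,[np.round(proj(p,P)).astype(int)],True,(0,0,255),1)
    cv2.polylines(im,[np.round(proj(p,[X+off,X+off+[0,0,.084]])).astype(int)],False,(0,255,0),1)
a,b=A["img"].copy(),B["img"].copy()
draw(a,A,np.zeros(3));draw(b,B,np.zeros(3))
cv2.imwrite("pics/c3.png",cv2.resize(cv2.hconcat([a[170:310,70:210],b[70:210,150:290]]),(800,400),interpolation=cv2.INTER_CUBIC))
```

```text
[[216.34345751 104.86876683]] seen ~213,88
0.494 0.3443 0.115 [[221.29239774 140.37601161]] [[148.89673152 243.96070854]]
0.494 0.3443 0.14 [[220.44402177 132.89847517]] [[145.66999273 243.42884639]]
0.494 0.375 0.115 [[219.35071906 134.76642094]] [[136.75514378 244.00898076]]
0.494 0.365 0.115 [[219.97448904 136.56886092]] [[140.70477148 243.99385165]]
0.505 0.36 0.115 [[224.03735052 136.86457931]] [[142.8378491  239.57993254]]
```

View pics/c3.png

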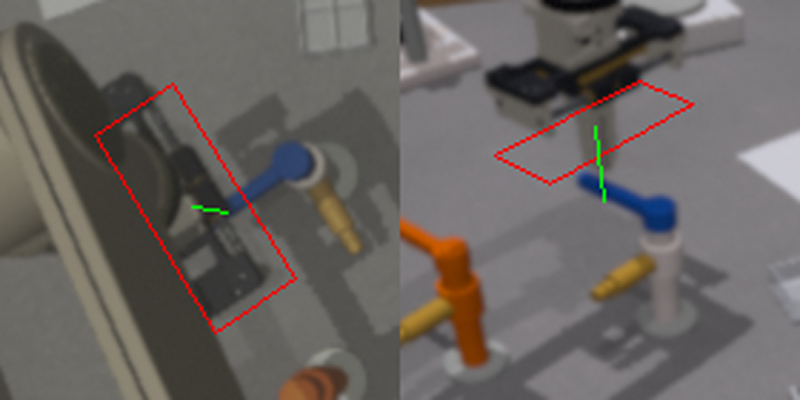

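Run:
```python
from h import *
A,B=pickle.load(open("c2.pkl","rb"))
print("base",proj(A,[0,0,0]),"cams",[-(p["extrinsics"][:3,:3].T@p["extrinsics"][:3,3]) for p in (A,B)])
b=B["img"][60:170,180:280];cv2.imwrite("pics/c4.png",cv2.resize(b,(720,792)[::1],interpolation=cv2.INTER_CUBIC)[:600])
a=A["img"][150:290,40:190];cv2.imwrite("pics/c5.png",cv2.resize(cv2.convertScaleAbs(a,alpha=1.6),(640,597),interpolation=cv2.INTER_CUBIC))
```

```text
base [[287.3446665  430.31188721]] cams [array([0.44308588, 0.0373634 , 1.07642917]), array([ 0.37974325, -0.58092481,  0.72268914])]
```

View pics/c4.png

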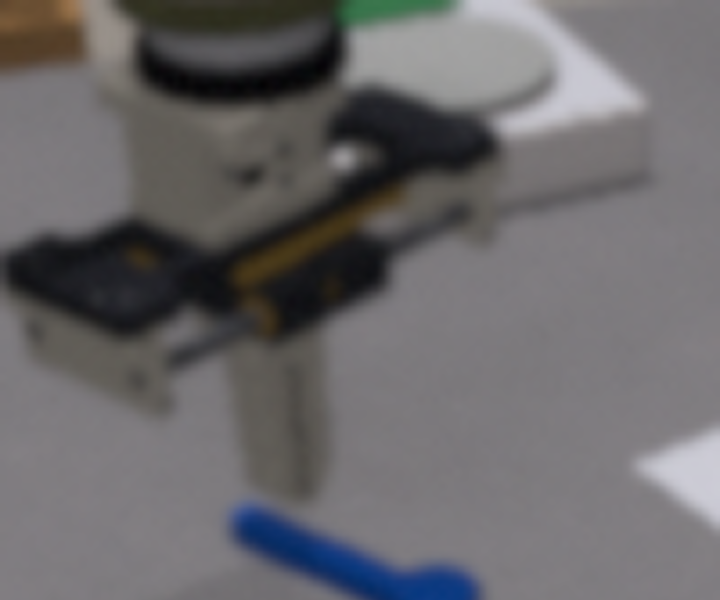

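View pics/c5.png

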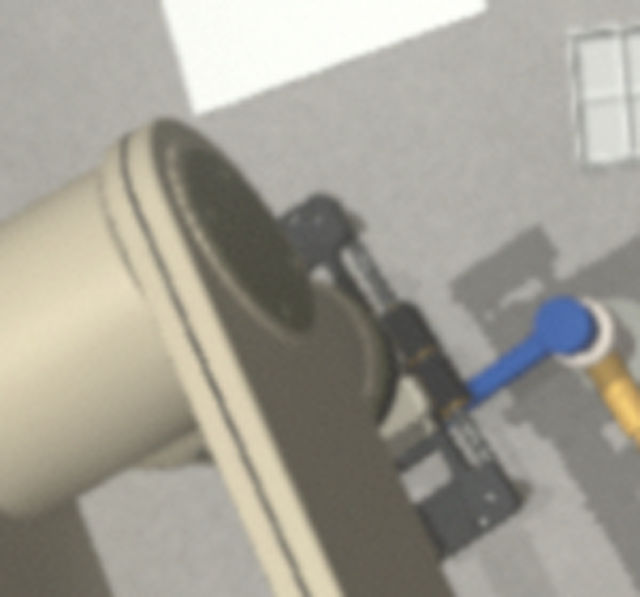

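Run:
```python
from h import *
A,B=pickle.load(open("c2.pkl","rb"))
T=pickle.load(open("top0.pkl","rb"));S=pickle.load(open("side0.pkl","rb"))
for z in (0,.02):
  print(z,"side corners",onz(B,(88,258),z).round(3),onz(B,(90,335),z).round(3),"top corner",onz(A,(327,392),z).round(3))
a=T["img"][370:420,180:360];b=S["img"][240:360,0:110]
cv2.imwrite("pics/c6.png",cv2.resize(a,(720,200)));cv2.imwrite("pics/c7.png",cv2.resize(b,(660,600*120//100*100//120)))
# gripper: black bracket corners: try triangulate near-end bracket corner, far bracket corner and carriage
f=lambda x,y:(40+x*150/640,150+y*140/597)
g=lambda x,y:(180+x/7.2,60+y/7.2)
for nm,t,s in (("near bracket outer corner(right)",f(520,495),g(175,300)),("far bracket",f(325,195),g(490,140)),("carriage near end",f(455,405),g(262,325)),("carriage far end",f(400,310),g(380,270))):
    X=tri([A,B],[t,s]);print(nm,X.round(4),proj(A,X)[0]-t,proj(B,X)[0]-s)
```

```text
0 side corners [0.105 0.108 0.   ] [ 0.119 -0.108  0.   ] top corner [ 0.098 -0.108  0.   ]
0.02 side corners [0.113 0.089 0.02 ] [ 0.126 -0.121  0.02 ] top corner [ 0.105 -0.105  0.02 ]
near bracket outer corner(right) [0.4457 0.2614 0.2854] [ 0.25448139 -2.88558134] [-3.36411704  0.39477568]
far bracket [0.5871 0.3668 0.2767] [-0.04361635  0.2733546 ] [ 0.34451712 -0.05768434]
carriage near end [0.4857 0.3069 0.2471] [ 0.04552178 -0.41741676] [-0.49449633  0.06519003]
carriage far end [0.5344 0.3374 0.2459] [ 0.06592335 -0.49493289] [-0.6001129   0.08917422]
```

View pics/c7.png

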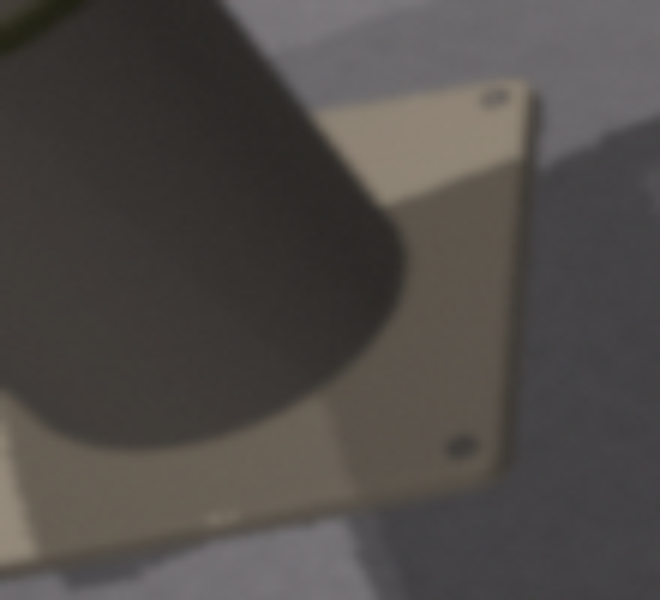

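View pics/c6.png

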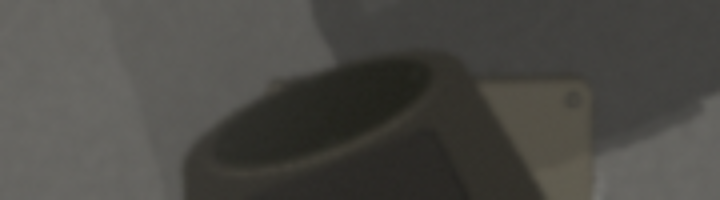

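Checks on where the gripper really is:
- Triangulating the gripper body in both views agrees with the reported xy.
- The fingertips appear about 12 px high in the side view, at side (220,128) where (221,140) was predicted. That puts the real finger end about 40 mm above the reported TCP z.

So the fingers closed above the bar. I'll open, go lower and check.

Call:
{"api": "jog_arm", "payload": {
  "commands": [-0.2, 0, 0, 0, 0, -0.2, 0, 0, 0, 0, -0.2, 0, 0, 0, 0, -0.2, 0, 0, 0, 0, -0.2, 0, 0, 0, 0, -0.2, 0, 0, 0, 0, -0.2, 0, 0, 0, 0, -0.2, 0, 0, 0, 0]
}}

```text
t: 7.47
tool_pos: [0.494, 0.3443, 0.1148]
orientation: [3.007, 0.91, -0.0]
force: [0.7, -0.6, -0.5]
opening: 0.0492
```

Call:
{"api": "jog_arm", "payload": {
  "commands": [-0.2, 0, 0, 0.01, 0, -0.2, 0, 0, 0.01, 0, -0.2, 0, 0, 0.01, 0, -0.2, 0, 0, 0.005, 0, -0.2, 0, 0, 0, 0, -0.2, 0, 0, 0, 0]
}}

```text
t: 7.97
tool_pos: [0.4934, 0.344, 0.0788]
orientation: [3.006, 0.91, -0.003]
force: [0.0, -1.0, -0.1]
opening: 0.056
```

```bash
python3 go.py 0.494 0.3445 0.075 33.5
python3 - <<'E'
from plant import robot
import cv2,numpy as np,pickle
b=robot.read_camera("side")["img"][80:180,170:290]
cv2.imwrite("pics/c8.png",cv2.resize(b,(720,600),interpolation=cv2.INTER_CUBIC))
E
```

```text
t 7.9667 pos [0.4934 0.344  0.0788] yaw 33.69 tilt [-0.002 -0.001 -1.   ] F [ 0.  -1.  -0.1] open 0.056 q6 -0.06
shift tool [ 0.0008 -0.0001  0.0038] turn 0.19051070453406282
```

View pics/c8.png

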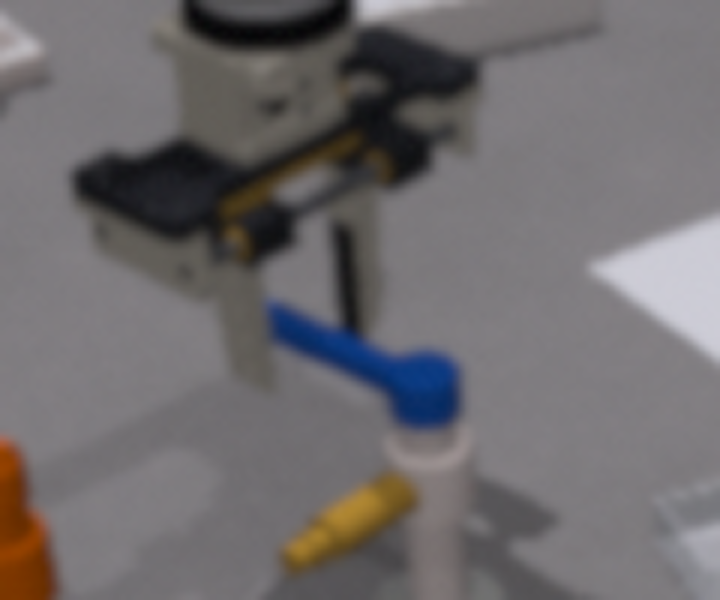

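The bar is now between the fingers, with the near fingertip at crop (255,385) below it. I'll close.

Call:
{"api": "jog_arm", "payload": {
  "commands": [1, 0, 0, 0.003, 0, 1, 0, 0, 0, 0, 1, 0, 0, 0, 0, 1, 0, 0, 0, 0, 1, 0, 0, 0, 0, 1, 0, 0, 0, 0, 1, 0, 0, 0, 0, 1, 0, 0, 0, 0, 1, 0, 0, 0, 0],
  "grip_force": 20
}}

```text
t: 8.77
tool_pos: [0.4939, 0.3444, 0.077]
orientation: [-3.007, -0.911, 0.0]
force: [-1.2, 0.5, 0.4]
opening: 0.0137
```

```bash
python3 go.py 0.494 0.3445 0.075 33.5
```

```text
t 8.7667 pos [0.4939 0.3444 0.077 ] yaw 33.7 tilt [-0.  0. -1.] F [-1.2  0.5  0.4] open 0.0137 q6 -0.06
shift tool [0.0001 0.     0.002 ] turn 0.1974318950608449
```

Gripped at 13.7 mm, which matches the 14 mm bar. Now the swing, first half.

Call:
{"api": "jog_arm", "payload": {
  "commands": [1, -0.0052, 0.0002, 0, -4, 1, -0.0065, 0.0003, 0, -5, 1, -0.0065, 0.0003, 0, -5, 1, -0.0065, 0.0003, 0, -5, 1, -0.0065, 0.0003, 0, -5, 1, -0.0065, 0.0003, 0, -5, 1, -0.0065, 0.0003, 0, -5, 1, -0.0065, 0.0003, 0, -5, 1, -0.0065, 0.0003, 0, -5, 1, 0, 0, 0, 0]
}}

```text
t: 9.6
tool_pos: [0.462, 0.2971, 0.0769]
orientation: [-2.443, -1.975, 0.002]
force: [-4.6, -2.0, 2.2]
opening: 0.0139
```

```bash
python3 go.py 0.4605 0.282 0.077 90;python3 - <<'E'
from fit import *
from plant import robot
s=robot.read_state();p=s["tool_pos"][:2];d=p-np.array([.5355,.282]);print(np.hypot(*d),np.degrees(np.arctan2(d[1],d[0])))
E
```

```text
t 9.6 pos [0.462  0.2971 0.0769] yaw 77.89 tilt [-0.001 -0.001 -1.   ] F [-4.6 -2.   2.2] open 0.0139 q6 -0.88
shift tool [-0.0151  0.0017 -0.0001] turn -12.108905369846468
0.0750014626816967 168.34887116383496
```

Call:
{"api": "jog_arm", "payload": {
  "commands": [1, -0.0065, 0.0003, 0, -5, 1, -0.0065, 0.0003, 0, -5, 1, -0.0065, 0.0003, 0, -5, 1, -0.0065, 0.0003, 0, -5, 1, -0.0065, 0.0003, 0, -5, 1, -0.0065, 0.0003, 0, -5, 1, -0.0065, 0.0003, 0, -5, 1, -0.0065, 0.0003, 0, -5, 1, 0, 0, 0, 0]
}}

```text
t: 10.35
tool_pos: [0.4692, 0.2459, 0.0768]
orientation: [-1.623, -2.689, 0.004]
force: [-6.5, -7.5, 6.1]
opening: 0.0134
```

```bash
python3 go.py 0.4605 0.282 0.077 121;python3 - <<'E'
from fit import *
from plant import robot
s=robot.read_state();p=s["tool_pos"][:2];d=p-np.array([.5355,.282]);print(np.hypot(*d),np.degrees(np.arctan2(d[1],d[0])),s["wrist_torque"])
E
```

```text
t 10.35 pos [0.4692 0.2459 0.0768] yaw 117.77 tilt [-0.002 -0.002 -1.   ] F [-6.5 -7.5  6.1] open 0.0134 q6 -1.67
shift tool [ 0.036   0.0091 -0.0003] turn -3.226892201296323
0.07551310520632054 -151.44360973458376 [-0.96344657  0.8899251  -0.00356249]
```

Call:
{"api": "jog_arm", "payload": {
  "commands": [1, -0.0026, -0.0005, 0, -2, 1, -0.0026, -0.0005, 0, -2, 1, -0.002, 0, 0, -1, 1, 0, 0, 0, 0, 1, 0, 0, 0, 0]
}}

```text
t: 10.77
tool_pos: [0.4724, 0.2406, 0.0769]
orientation: [1.51, 2.755, -0.001]
force: [-2.1, -3.4, 2.4]
opening: 0.0141
```

```bash
python3 go.py 0.4605 0.282 0.077 121;python3 - <<'E'
from fit import *
from plant import robot
s=robot.read_state();p=s["tool_pos"][:2];d=p-np.array([.5355,.282]);a=np.arctan2(d[1],d[0]);F=s["force"][:2];print(np.hypot(*d),np.degrees(a)%360,"Frad",F@[np.cos(a),np.sin(a)],"Ftan",F@[-np.sin(a),np.cos(a)])
A,B=robot.read_camera("top"),robot.read_camera("side")
cv2.imwrite("pics/d1.png",cv2.resize(cv2.hconcat([A["img"][180:300,90:210],B["img"][90:210,170:290]]),(800,400),interpolation=cv2.INTER_CUBIC))
E
```

```text
t 10.7667 pos [0.4724 0.2406 0.0769] yaw 122.55 tilt [-0.    -0.001 -1.   ] F [-2.1 -3.4  2.4] open 0.0141 q6 -1.76
shift tool [ 0.0413  0.0123 -0.0002] turn 1.550601792149422
0.07551820832130808 213.28120702830475 Frad 3.615924305740995 Ftan 1.7459080073383848
```

View pics/d1.png

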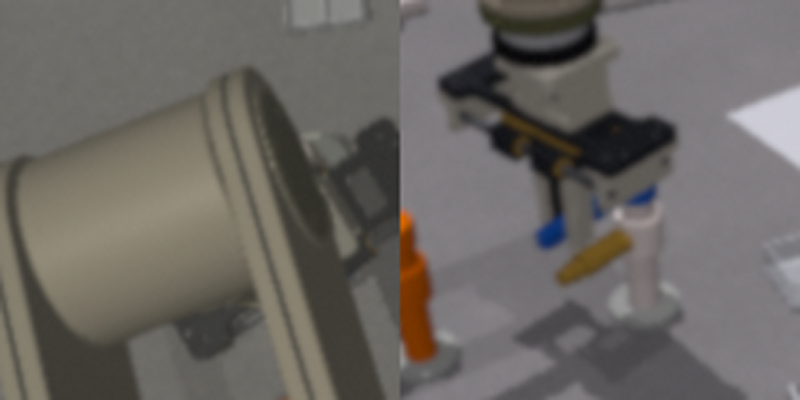

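Call:
{"api": "jog_arm", "payload": {
  "commands": [1, -0.0026, 0, 0, -1, 1, -0.0026, 0, 0, -1, 1, -0.0013, 0, 0, -1, 1, 0, 0, 0, 0, 1, 0, 0, 0, 0]
}}

```text
t: 11.28
tool_pos: [0.4728, 0.2404, 0.0767]
orientation: [-1.428, -2.79, -0.007]
force: [-15.6, 18.7, 3.5]
opening: 0.0142
```

```bash
python3 go.py 0.4605 0.282 0.077 121;python3 - <<'E'
from fit import *
from plant import robot
s=robot.read_state();p=s["tool_pos"][:2];d=p-np.array([.5355,.282]);a=np.arctan2(d[1],d[0]);F=s["force"][:2];print(np.hypot(*d),np.degrees(a)%360,"Frad",F@[np.cos(a),np.sin(a)],"Ftan",F@[-np.sin(a),np.cos(a)],s["wrist_torque"])
E
```

```text
t 11.2833 pos [0.4728 0.2404 0.0767] yaw 125.77 tilt [-0.005  0.007 -1.   ] F [-15.6  18.7   3.5] open 0.0142 q6 -1.83
shift tool [0.041  0.0143 0.0001] turn 4.772028765436744
0.07521058554250161 213.5840998981893 Frad 2.6795187977915047 Ftan -24.177339309711854 [ 3.25645818  2.38115737 -0.25909733]
```

The stop shows as a 24 N tangential force with no further motion. I'll release, lift and look.

Call:
{"api": "jog_arm", "payload": {
  "commands": [-0.2, 0.002, 0, 0, 0, -0.2, 0, 0, 0, 0, -0.2, 0, 0, 0, 0, -0.2, 0, 0, 0, 0, -0.2, 0, 0, 0, 0, -0.2, 0, 0, 0, 0, -0.2, 0, 0, 0, 0, -0.2, 0, 0, -0.01, 0, -0.2, 0, 0, -0.02, 0, -0.2, 0, 0, -0.03, 0, -0.2, 0, 0, -0.03, 0, -0.2, 0, 0, -0.03, 0, -0.2, 0, 0, 0, 0]
}}

```text
t: 12.37
tool_pos: [0.4782, 0.2383, 0.2053]
orientation: [1.431, 2.788, 0.013]
force: [1.3, 0.7, 0.7]
opening: 0.0556
```

```bash
python3 go.py 0.53 -0.016 0.19 90;python3 - <<'E'
from fit import *
from plant import robot
A,B=robot.read_camera("top"),robot.read_camera("side");pickle.dump((A,B),open("d2.pkl","wb"))
cv2.imwrite("pics/d2.png",cv2.resize(cv2.hconcat([A["img"][180:300,90:210],B["img"][90:210,170:290]]),(800,400),interpolation=cv2.INTER_CUBIC))
v,c=fit([B],[(195,115,265,175)],[.5355,.282,np.radians(212)]);print(v[:2],np.degrees(v[2]),c)
E
```

```text
t 12.3667 pos [0.4782 0.2383 0.2053] yaw 125.68 tilt [ 0.01   0.004 -1.   ] F [1.3 0.7 0.7] open 0.0556 q6 -1.83
shift tool [-0.2367 -0.1064  0.0148] turn 35.679880949769256
[0.53529487 0.28340879] 214.92403144985505 79.20864282968088
```

View pics/d2.png

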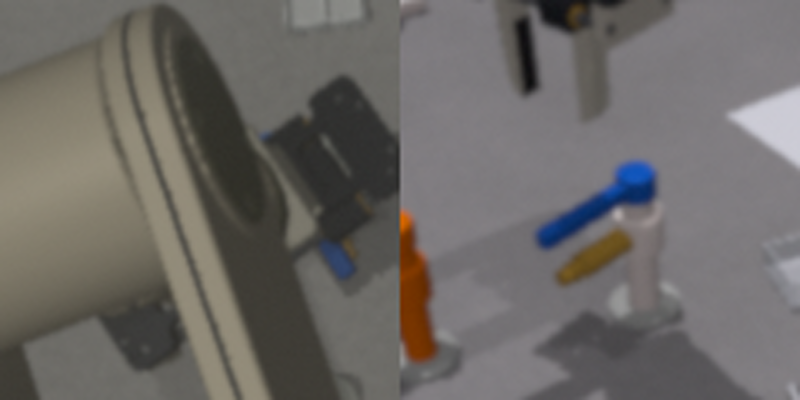

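The handle is open above the nozzle: crop hub (635,180), tip (545,240). Now to the paddle: turn to yaw 90, shut the fingers and move above the pad.

Call:
{"api": "jog_arm", "payload": {
  "commands": [1, 0, 0, 0, 7.1, 1, 0, 0, 0, 7.1, 1, 0, 0, 0, 7.1, 1, 0, 0, 0, 7.1, 1, 0, 0, 0, 7.1, 1, 0, 0, 0, 0, 1, -0.036, 0.007, 0, 0, 1, -0.036, 0.007, 0, 0, 1, -0.036, 0.007, 0, 0, 1, -0.036, 0.007, 0, 0, 1, -0.036, 0.007, 0, 0, 1, -0.036, 0.007, 0, 0, 1, -0.036, 0.007, 0, 0, 1, 0, 0, 0, 0, 1, 0, 0, 0, 0],
  "grip_force": 30
}}

```text
t: 13.72
tool_pos: [0.524, -0.0166, 0.1958]
orientation: [-2.217, -2.224, 0.002]
force: [0.5, 0.4, 0.7]
opening: 0.0002
```

```bash
python3 go.py 0.527 -0.017 0.11 90;python3 - <<'E'
from h import *
from plant import robot
A,B=robot.read_camera("top"),robot.read_camera("side");pickle.dump((A,B),open("d3.pkl","wb"))
cv2.imwrite("pics/d3.png",cv2.resize(cv2.hconcat([A["img"][150:290,220:360],B["img"][140:280,220:360]]),(800,400),interpolation=cv2.INTER_CUBIC))
E
```

```text
t 13.7167 pos [ 0.524  -0.0166  0.1958] yaw 90.19 tilt [-0.002  0.    -1.   ] F [0.5 0.4 0.7] open 0.0002 q6 -1.7
shift tool [-0.0005  0.0032  0.0858] turn 0.1864002497749766
```

View pics/d3.png

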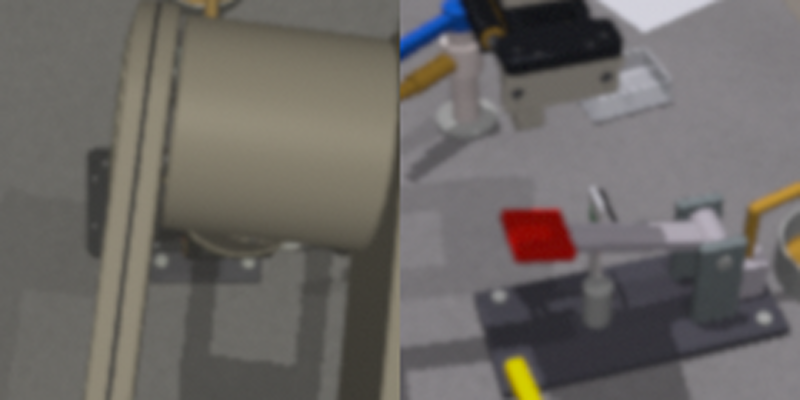

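Call:
{"api": "jog_arm", "payload": {
  "commands": [1, 0, 0.003, 0.014, 0, 1, 0, 0, 0.014, 0, 1, 0, 0, 0.014, 0, 1, 0, 0, 0.014, 0, 1, 0, 0, 0, 0, 1, 0, 0, 0, 0]
}}

```text
t: 14.32
tool_pos: [0.5265, -0.0133, 0.1401]
orientation: [-2.213, -2.227, 0.002]
force: [0.5, -0.6, -0.5]
opening: 0.0004
```

```bash
python3 go.py 0.527 -0.017 0.11 90;python3 - <<'E'
from h import *
from plant import robot
B=robot.read_camera("side");pickle.dump(B,open("d4.pkl","wb"));s=robot.read_state()
cv2.imwrite("pics/d4.png",cv2.resize(B["img"][150:270,220:360],(700,600),interpolation=cv2.INTER_CUBIC))
for dz in (0,.03,.04,.05): print(dz,(proj(B,s["tool_pos"]+[0,0,dz])[0]-[220,150])*5)
E
```

```text
t 14.3167 pos [ 0.5265 -0.0133  0.1401] yaw 90.36 tilt [-0.002  0.    -1.   ] F [ 0.5 -0.6 -0.5] open 0.0004 q6 -1.7
shift tool [-0.0037  0.0005  0.0301] turn 0.362000687513671
0 [230.01468022 330.13230605]
0.03 [228.72551984 279.73422242]
0.04 [228.28220391 262.35745934]
0.05 [227.83184551 244.68044167]
```

View pics/d4.png

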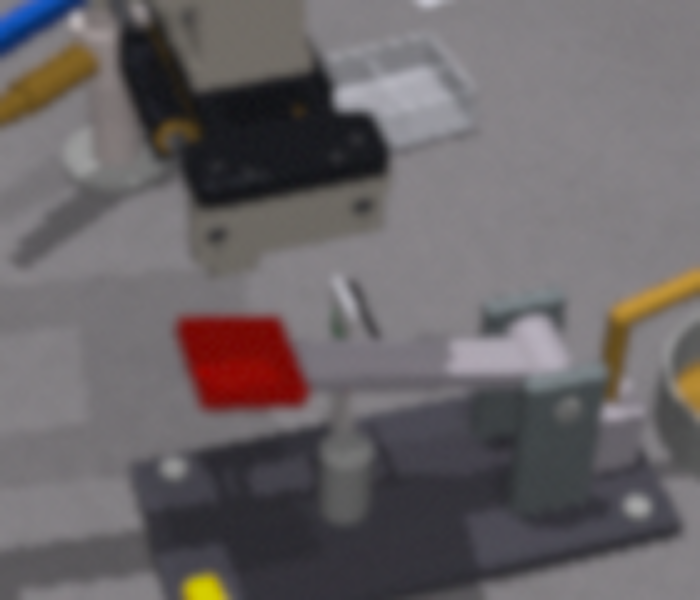

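The finger end shows at crop (230,268), which puts it about 37 mm above the reported TCP. Contact is expected near a reported z of 0.093. I'll go down to 0.10 and then take small steps.

Call:
{"api": "jog_arm", "payload": {
  "commands": [1, -0.002, 0, 0.008, 0, 1, 0, 0, 0.008, 0, 1, 0, 0, 0.008, 0, 1, 0, 0, 0.006, 0, 1, 0, 0, 0.005, 0, 1, 0, 0, 0, 0]
}}

```text
t: 14.87
tool_pos: [0.5264, -0.0167, 0.1041]
orientation: [-2.217, -2.223, 0.002]
force: [0.4, 0.2, -0.9]
opening: 0.0005
```

Call:
{"api": "jog_arm", "payload": {
  "commands": [1, 0, 0, 0.003, 0, 1, 0, 0, 0.003, 0, 1, 0, 0, 0, 0]
}}

```text
t: 15.12
tool_pos: [0.5273, -0.0168, 0.0994]
orientation: [-2.218, -2.225, 0.0]
force: [-0.2, 0.1, -0.3]
opening: 0.0005
```

Call:
{"api": "jog_arm", "payload": {
  "commands": [1, 0, 0, 0.003, 0, 1, 0, 0, 0.003, 0, 1, 0, 0, 0, 0]
}}

```text
t: 15.37
tool_pos: [0.5276, -0.0168, 0.0936]
orientation: [2.218, 2.225, 0.0]
force: [0.3, -0.3, 2.3]
opening: 0.0007
```

Call:
{"api": "jog_arm", "payload": {
  "commands": [1, 0, 0, 0.002, 0, 1, 0, 0, 0.002, 0, 1, 0, 0, 0, 0]
}}

```text
t: 15.62
tool_pos: [0.5275, -0.0168, 0.0897]
orientation: [2.218, 2.225, -0.0]
force: [0.3, 0.1, 3.9]
opening: 0.0001
```

```bash
python3 go.py 0.527 -0.017 0.06 90;python3 - <<'E'
from h import *
from plant import robot
B=robot.read_camera("side")
cv2.imwrite("pics/d5.png",cv2.resize(B["img"][150:270,220:360],(700,600),interpolation=cv2.INTER_CUBIC))
E
```

```text
t 15.6167 pos [ 0.5275 -0.0168  0.0897] yaw 90.19 tilt [-0. -0. -1.] F [0.3 0.1 3.9] open 0.0001 q6 -1.7
shift tool [-0.0002 -0.0005  0.0297] turn 0.18596204881703216
```

View pics/d5.png

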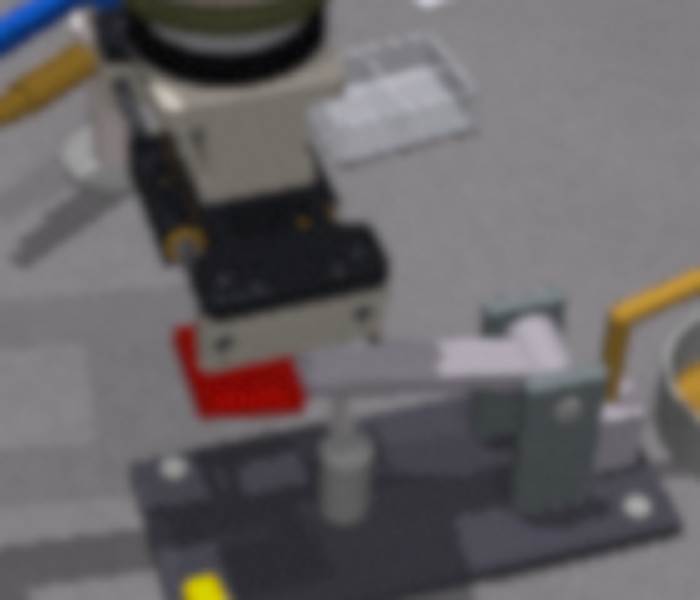

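Call:
{"api": "jog_arm", "payload": {
  "commands": [1, 0, 0, 0.003, 0, 1, 0, 0, 0.003, 0, 1, 0, 0, 0.003, 0, 1, 0, 0, 0.003, 0, 1, 0, 0, 0.003, 0, 1, 0, 0, 0.003, 0, 1, 0, 0, 0.003, 0, 1, 0, 0, 0, 0, 1, 0, 0, 0, 0]
}}

```text
t: 16.42
tool_pos: [0.5269, -0.0168, 0.0685]
orientation: [-2.217, -2.224, 0.001]
force: [-3.8, -1.1, 7.7]
opening: 0.0006
```

Call:
{"api": "jog_arm", "payload": {
  "commands": [1, 0, 0, 0.002, 0, 1, 0, 0, 0.002, 0, 1, 0, 0, 0.002, 0, 1, 0, 0, 0.002, 0, 1, 0, 0, 0, 0, 1, 0, 0, 0, 0]
}}

```text
t: 16.92
tool_pos: [0.5266, -0.0168, 0.0605]
orientation: [-2.217, -2.224, 0.002]
force: [-5.8, -0.3, 8.2]
opening: 0.0005
```

```bash
python3 go.py 0.527 -0.017 0.06 90;python3 - <<'E'
from h import *
from plant import robot
B=robot.read_camera("side");pickle.dump(B,open("d6.pkl","wb"))
cv2.imwrite("pics/d6.png",cv2.resize(B["img"][180:270,240:345],(700,600),interpolation=cv2.INTER_CUBIC))
print([robot.read_state()["force"].round(1) for i in range(2)])
E
```

```text
t 16.9167 pos [ 0.5266 -0.0168  0.0605] yaw 90.19 tilt [-0.002  0.    -1.   ] F [-5.8 -0.3  8.2] open 0.0005 q6 -1.7
shift tool [-0.0002  0.0004  0.0005] turn 0.190813728755586
[array([-5.2, -0.6,  8. ]), array([-5.2, -0.6,  8. ])]
```

View pics/d6.png

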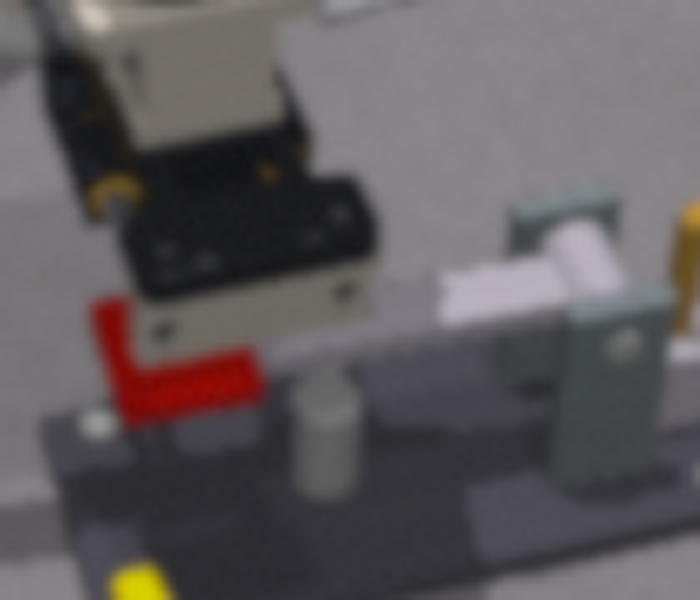

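```bash
python3 - <<'E'
from h import *
B=pickle.load(open("d6.pkl","rb"))
obs0=np.array([[255.6,213.6],[261,231],[281,230.6]]);obs1=np.array([[254.25,225],[258.75,243.75],[279.75,239.5]])
yaw=np.radians(-1.2);ex=np.array([np.cos(yaw),np.sin(yaw),0]);ey=np.array([-ex[1],ex[0],0]);ez=np.array([0,0,1])
def pts(th,hx,hy,dz):
    a=.24-th; out=[]
    # pad top is ~10mm above hinge line when level (95 vs 85); bottom/edge offset dz
    for r,w in ((.175,.026),(.175,-.026),(.125,-.026)):
        x=-r*np.cos(a)-(.01+dz)*-np.sin(a)*-1*-1; z=r*np.sin(a)+(.01+dz)*np.cos(a)
        out.append(np.array([hx,hy,.085])+x*ex+w*ey+z*ez)
    return np.array(out)
r=least_squares(lambda v:(proj(B,pts(0,v[0],v[1],v[2]))-obs0).ravel(),[.677,-.018,0]);print(r.x,r.fun.round(1))
for v in (r.x,[.675,-.018,0]):
  q=least_squares(lambda t:(proj(B,pts(t[0],*v))-obs1).ravel(),[.2]);print(q.x,q.fun.round(1))
E
python3 - <<'E'
from plant import robot
import cv2
A=robot.read_camera("top")["img"];cv2.imwrite("pics/d7.png",cv2.resize(A[130:270,240:340],(500,700)[::1])[:600])
E
```

```text
[ 0.68821054  0.00251184 -0.03136269] [-0.3  1.1 -0.4 -0.4  0.7 -0.6]
[0.22093614] [ 1.5  1.3  2.2 -1.5  2.3 -1.3]
[0.26430094] [-2.2  1.6 -1.4 -0.6 -0.4 -1.3]
```

View pics/d7.png

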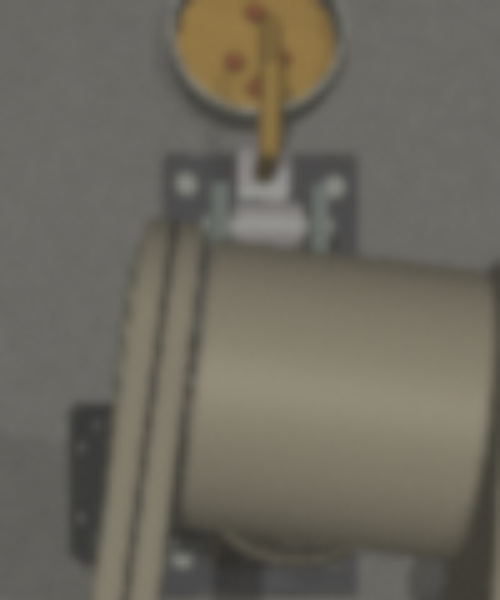

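Call:
{"api": "jog_arm", "payload": {
  "commands": [1, 0, -0.001, 0.001, 0, 1, 0, 0, 0, 0, 1, 0, 0, 0, 0, 1, 0, 0, 0, 0, 1, 0, 0, 0, 0, 1, 0, 0, 0, 0, 1, 0, 0, 0, 0, 1, 0, 0, 0, 0, 1, 0, 0, 0, 0, 1, 0, 0, 0, 0, 1, 0, 0, 0, 0, 1, 0, 0, 0, 0, 1, 0, 0, 0, 0, 1, 0, 0, 0, 0, 1, 0, 0, 0, 0, 1, 0, 0, 0, 0, 1, 0, 0, 0, 0, 1, 0, 0, 0, 0]
}}

```text
t: 18.52
tool_pos: [0.5266, -0.0168, 0.0601]
orientation: [2.218, 2.225, 0.0]
force: [-2.9, -0.7, 8.0]
opening: 0.0005
```

```bash
python3 go.py 0.527 -0.017 0.06 90;python3 - <<'E'
from h import *
from plant import robot
B=robot.read_camera("side")["img"]
cv2.imwrite("pics/e1.png",cv2.resize(B[110:290,190:430],(800,600),interpolation=cv2.INTER_CUBIC))
E
```

```text
t 18.5167 pos [ 0.5266 -0.0168  0.0601] yaw 90.19 tilt [ 0. -0. -1.] F [-2.9 -0.7  8. ] open 0.0005 q6 -1.7
shift tool [-0.0002  0.0004  0.0001] turn 0.18719914909610225
```

View pics/e1.png

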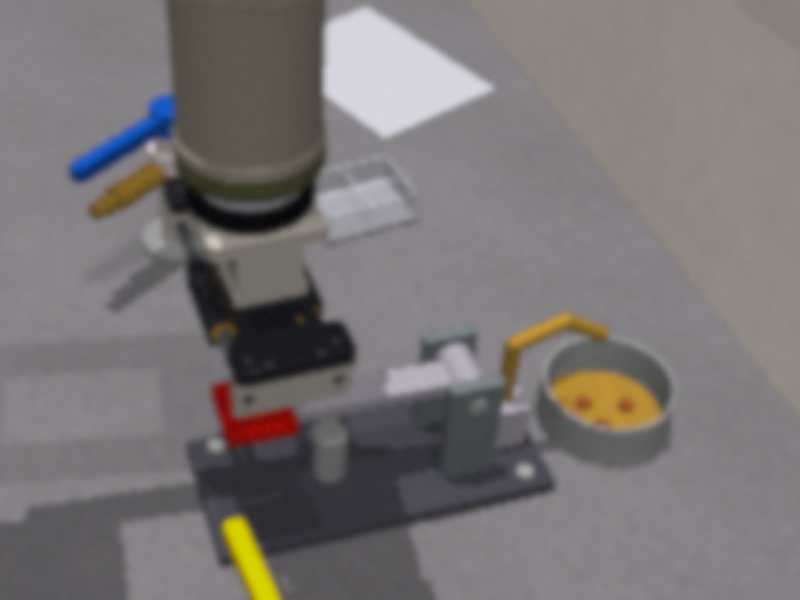

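The blue handle lies over its nozzle, crop (75,165)–(160,105), and the paddle arm is parallel to the base. The vertical force is steady at 8.0 N, the value given for level. I'll hand in.

```bash
python3 -c "
from plant import robot
print(robot.close_job());s=robot.read_state();print(s['t'],s['tool_pos'],s['force'])"
```

```text
the job is handed in; nothing more can be done
None
the job is handed in; nothing more can be done
```

I turned the blue air handle to its open stop and pressed the red paddle to about level. I handed the job in at about 18.6 s while still holding the paddle down; no verdict is reported.

**What the last checks showed**
- **Air valve:** the handle stopped moving against about 24 N. The pictures afterwards show it lying over its brass nozzle. My fit of the camera picture put it at 215° and the tool path at 213.5°; both are near the nozzle direction of 210–213°.
- **Paddle:** the push was steady at 8.0 N, the value given for level. The joint angle comes out at about 0.22 rad from finger travel, 0.22–0.26 from pictures, and about 0.24 from force. All are inside the green band.
- **Hold:** I held the paddle for about 1.5 s before handing in.
- **Loose things:** I saw no sign that the sieve or sample box had moved. I made no special check of the pen, tape or yellow handle at the end, but the arm never came near them.

**What failed or disagreed**
- **First grasp:** it closed on nothing. The finger ends appeared about 40 mm higher in the side view than the reported tool position said, so I allowed for that from then on. Contact with the bar and the pad both agreed with it.
- **Pointer:** I could not see it in the green band because the gripper hid it.

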